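# Press a watch back home on the ratchet press

### The arm

A 7-joint arm with a two-finger parallel gripper is mounted at the origin on the work surface. World frame = base frame: x ahead of the robot, y to its left, z up, the work surface at z = 0. Lengths are in m, angles in rad, forces in N, time in s.
With the tool pointing down it reaches from about 0.4 to 0.875 m from the base axis. Payload 19.3 kg.
Tool frame: the origin (TCP) lies at the very end of the fingers, on their centre line; the grasp point (between the pads) lies 19 mm behind it; z points along the fingers, y is the line along which they close (so a half turn about z gives the same grasp; the last joint's range is limited). The gripper opens to 85 mm and grips with 20 to 120 N. Pads are 22 mm wide; open, the fingers measure 114 mm over their backs; the gripper's body (76 mm by 85 mm) begins 54 mm behind the grasp point. The pads swing forward as they close: fully open they stand 13 mm farther back than shut.
Start: joints at [-1.267, 0.521, -0.036, 1.599, 0.021, 1.021, -0.113], TCP at [0.228, 0.582, 0.208] pointing down, gripper open.
Joint ranges: [-2.91, 2.91], [-0.3, 2.13], [-1.5, 1.42], [0.17, 2.43], [-1.26, 4.41], [0.16, 1.93], [-2.52, 2.52]. Speed limits (rad/s): [1.89, 1.89, 2.39, 2.39, 3.01, 3.01, 3.01].

### API

Orientations are given as [roll, pitch, yaw] about the fixed x, y, z axes, in that order (R = Rz(yaw) Ry(pitch) Rx(roll)).
In Python, from workcell import monitor, optics, workorder gives the robot as it stands.
- The arm moves only by the tool apply_moves, never from a script. Its arguments are lists of equal length, an entry for each row: "linear": the shift along the tool's x, y, z each as a share of 0.1 m, from -1 to 1, a list of three; "delta_rot": the turn, a rotation vector about the tool's x, y, z each as a share of 120 degrees, from -1 to 1, a list of three. A call has exactly 5 rows; each row is the pose to reach, as a shift and turn from the pose commanded when the call began, along the tool's axes at that moment; what a row does not reach only later rows make up. A row lasts 1/12 s, in which the tool goes at most 41.7 mm and 7.16 degrees, less where a joint would pass 70% of its speed; a pose out of reach is approached as far as the arm can. A call with a number of a shift or a turn outside -1 to 1 is refused whole. A call with a gripper value outside its range is refused whole. "gripper" is the opening, from -1 (shut) to 1 (fully open), set as the call begins (left out, the last holds). The fingers move at their own pace and stop on an object; "force" is the grip in N (left out, the last holds). Time passes only in rows, so rows that repeat a pose let the fingers close, or fill a call up. It gives the time, the measured TCP pose, the force, the opening and the grip force at its end, in the units of the state.
- monitor.observe(): the state, without advancing time (a new reading comes with each control period).
- optics.grab_frame(name): name is "scene" or "top"; returns (picture, depth): 400x640x3 uint8, red, green, blue; 400x640 float32, m along the optical axis (not along the pixel's ray), 0 where there is no reading.
- optics.camera_info(name): a dict with "fx", "fy", "cx", "cy" (pixels), "rvec" (rotation vector, rad) and "tvec" (3), from world to camera coordinates, as OpenCV has them. Camera axes: x right, y down, z forward; pixel columns grow to the right and rows downward; lengths in m; the calibration is good to about 2 mm. A picture is of the moment at which its call begins. camera_info takes no time and is no camera call.
- workorder.job_done(): hands the job in; it is judged then, once.
The state is a dict: "clock": time; "qpos": joint angles; "qd": joint speeds; "joint_efforts": joint torques, N m; "position": TCP position; "tool_rot": TCP orientation; "force": force on the tool from outside, world axes, zero at the start; "moment": the same for the moment, N m; "grip_width": finger opening in m; "finger_force": force on a finger pad.
Only numpy, scipy, OpenCV 4.12 (cv2) and the standard library are available. Lean on these libraries where they do the work, as an engineer would, in place of code of your own. Each camera call takes 0.05 s, during which the arm holds its last target. There are 200 camera calls.

### The job

Close the watch on the bench press: push the carrier with the watch fully home under the plunger, then press the ratchet lever's handle down to its third notch, no further, and let go so that the ratchet holds it there. Then press the release button on top of the press and hold it down until the lever has sprung all the way back up, leaving the watch under the plunger with its back pressed flush, the button free and the trays and tools around it where they are.

Things in the scene. Friction and masses are not known exactly. Their poses are not given: they have to be found in the camera images.
- press: Bench press fixed to the table: base plate x -100 to 90, y -95 to 60 mm, 20 mm thick; grey column at its back and head (x -20 to 90, y -30 to 30, z 135 to 195 mm). Origin on the table right below the plunger's axis; x points away from the press's front (carrier side, roughly facing the robot), z up. The plunger's white pad hangs 63 mm up and follows the lever down, 30 mm per rad.
- carrier (a joint): Carrier slide, m: 0 = fully home under the plunger, at its stop; grows as it comes out along the press's -x (travel 75 mm); starts partly out; 2 N moves it. An aluminium plate 66 mm wide (top 32 mm above the table) bearing a steel watch case, 40 mm diameter, 12 mm high, face down.
- carrier_tab (a point): Centre of the top edge of the carrier's upright aluminium tab, 66 mm above the table. The tab is 12 mm thick (press x), 34 mm wide (press y) and stands 34 mm above the carrier plate; it is 85 mm in front of the watch's centre.
- lever (a joint): Ratchet lever, rad: 0 = up at rest, grows as the handle goes down on the press's front side, end 1.2. Pivot at press x 30, y -75, z 130 mm, axis along press y. A spring drives it up. Five notches hold it at 0.22, 0.44, 0.66 (third), 0.88, 1.10: push about 0.03 past a notch, let go, and it settles on it. Needs 2 to 8 N at the handle; the watch's back goes in between notches two and three.
- handle: Lever handle: black round revolving grip bar, 22 mm diameter, along press y. Origin on the bar's axis; the bar spans y -36 to +28 mm from it. It is 140 mm from the pivot axis and 38 mm outward (press -y) of the steel lever arm. At lever angle q the line from pivot to bar rises 0.96 - q rad above level, towards the press's front.
- button (a joint): Release button, m: 0 = out, 7 mm = fully down (3 N to start, 7 N at the bottom). Pressed 4 to 5 mm or more it frees the ratchet; it moves a little by itself as the ratchet clicks.
- button_top (a point): Centre of the top of the round steel release button (28 mm diameter) on top of the press head, 215 mm above the table; pressed straight down.
- case_back (a joint): How far the watch's back has been pressed into the case, m: 0 = standing 4 mm proud of the case, 4 mm = flush. It stays where it was pressed.
- back_top (a point): Centre of the top face of the watch's steel back, a disc of 33 mm diameter.
- tray_a: Loose white open tray of brass parts, 85 x 70 x 18 mm, left of the press (its +y side). Origin at the centre of its underside.
- driver_a: Loose watchmaker's screwdriver, 117 mm long, 8 mm thick, lying right of the press (its -y side). Origin under its middle, x along it.
- oil_jar: Small amber jar with black cap, 32 mm diameter, 45 mm high, left of the press at the back. Origin at the centre of its underside.
- loupe: Black eye loupe, a stub cone 34 mm diameter, 28 mm high, in front and to the left of the press. Origin at the centre of its underside.

How it is judged:
By the outcome, as a careful person would: the job done as asked, in the order asked, and still so for the second after the job is handed in, with the robot touching nothing.
It also fails if it takes over 46 s, if anything falls off the work surface, if the arm or the gripper's body presses on something with over 40 N, if the wrist force passes 120 N, or if a joint passes its speed limit or range.

## Working session

There is one attempt and no reset: what is moved stays moved. The work goes in short steps, Python scripts to look and compute and a tool call to move; the robot and the scene stay as the last step left them, time stands still between calls to the robot, and variables do not carry over. Pictures are saved under pics/ and viewed, at most 10 in all, crops included, and the job is handed in when it is done.

Besides the shell and the picture viewer there is one more tool, called after ">>>" in YAML: its name, and indented under it one key for each argument. apply_moves: Moves the arm, as the interface text tells. Its arguments: {"type":"object","properties":{"linear":{"type":"array"},"delta_rot":{"type":"array"},"gripper":{"type":"number"},"force":{"type":"number"}},"required":["linear","delta_rot"]}

```bash
mkdir -p pics; ls
python3 - <<'E'
from workcell import monitor, optics
import cv2,numpy as np
print(monitor.observe())
for n in("scene","top"):
    p,d=optics.grab_frame(n); cv2.imwrite(f"pics/{n}0.png",p[...,::-1]); np.savez(f"pics/{n}0.npz",p=p,d=d)
    print(n,optics.camera_info(n))
E
```

```text
pics
{'clock': 0.0, 'qpos': array([-1.26718976,  0.5220006 , -0.03632024,  1.60002614,  0.02121518,
        1.02107163, -0.11280825]), 'qd': array([-1.25515117e-03,  9.04718464e-05, -7.79449722e-04, -1.72062775e-04,
        1.79657180e-03,  2.16114631e-03,  2.24508749e-03]), 'joint_efforts': array([-2.86454509e-03, -9.27074790e+01,  1.97833881e+00, -3.69939816e+01,
        1.76752056e-02,  8.22538947e-03,  4.99591476e-05]), 'position': array([0.22813698, 0.58148192, 0.20712768]), 'tool_rot': array([-3.14047647e+00,  9.61361889e-05,  2.76776998e+00]), 'force': array([-1.13568752, -0.17682116,  0.01678036]), 'moment': array([-0.02087553, -0.0017101 , -0.00614948]), 'finger_force': 0.0, 'grip_width': 0.08532745396834034}
scene {'fx': 506.5926787140612, 'fy': 506.5926787140612, 'cx': 314.97460183893554, 'cy': 199.59731964040554, 'rvec': array([ 2.10889938,  1.18295569, -0.47713433]), 'tvec': array([-0.37976889, -0.22312134,  1.38298331])}
top {'fx': 516.3151681256624, 'fy': 516.3151681256624, 'cx': 319.1133609036694, 'cy': 206.01437375012875, 'rvec': array([ 2.12652687, -2.14334164,  0.23306879]), 'tvec': array([0.04176735, 0.59304002, 1.0251212 ])}
```

View pics/scene0.png

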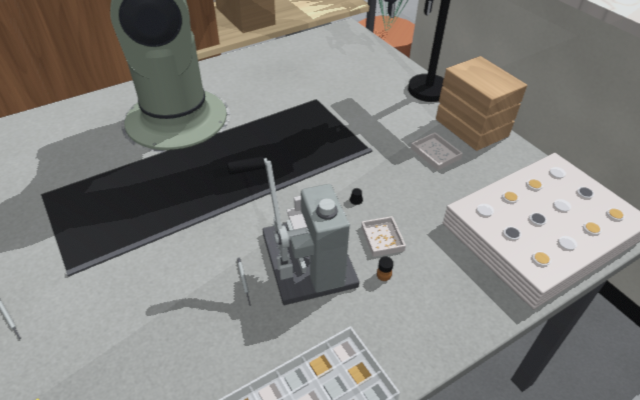

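View pics/top0.png

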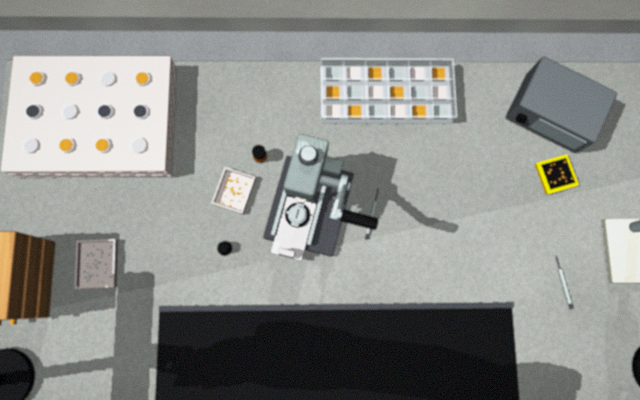

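The scene view shows the press at about (310,240), with its button at (327,207). In the top view the press is at (305,200), with the button at (309,154), watch at (297,213), tab at about (287,252) and the black handle running (342,213) to (377,222). I'll take an enlarged crop of each and measure from those.

```bash
cat > h.py <<'E'
import numpy as np,cv2
from workcell import optics,monitor
def cam(n):
    c=optics.camera_info(n); K=np.array([[c['fx'],0,c['cx']],[0,c['fy'],c['cy']],[0,0,1]])
    R=cv2.Rodrigues(c['rvec'])[0]; return K,R,np.array(c['tvec'])
def ray(n,u,v):
    K,R,t=cam(n); d=R.T@np.linalg.inv(K)@[u,v,1.]; return -R.T@t,d
def onz(n,u,v,z):
    o,d=ray(n,u,v); return o+d*(z-o[2])/d[2]
def cloud(n,d):
    K,R,t=cam(n); v,u=np.mgrid[:d.shape[0],:d.shape[1]]
    P=np.stack([(u-K[0,2])/K[0,0]*d,(v-K[1,2])/K[1,1]*d,d],-1); return (P-t)@R
def proj(n,P):
    K,R,t=cam(n); q=(np.atleast_2d(P)@R.T+t)@K.T; return q[:,:2]/q[:,2:]
def two(ua,ub):
    (a,d),(b,e)=ray('top',*ua),ray('scene',*ub); A=np.stack([d,-e],1); s=np.linalg.lstsq(A,b-a,rcond=None)[0]
    p,q=a+d*s[0],b+e*s[1]; return (p+q)/2,np.linalg.norm(p-q)
E
python3 - <<'E'
from h import *
T=np.load('pics/top0.npz');S=np.load('pics/scene0.npz')
a=cv2.resize(T['p'][125:275,200:400],None,fx=4,fy=4,interpolation=cv2.INTER_CUBIC); cv2.imwrite('pics/tc.png',a[...,::-1])
a=cv2.resize(S['p'][150:310,220:420],None,fx=3.7,fy=3.7,interpolation=cv2.INTER_CUBIC); cv2.imwrite('pics/sc.png',a[...,::-1])
C=cloud('top',T['d'])
# handle: dark pixels, high z
p=T['p'].astype(int); 
m=(p.max(-1)<45)&(C[...,2]>.08)&(C[...,2]<.4); ys,xs=np.where(m); k=(xs>320)&(xs<400)&(ys>190)&(ys<245)
Q=C[ys[k],xs[k]]; print('handle',len(Q),np.median(Q,0),Q.min(0),Q.max(0))
r=cv2.minAreaRect(Q[:,:2].astype(np.float32)*1000);print(r)
for n,(x0,x1,y0,y1),(z0,z1) in [('button',(285,335,135,175),(.207,.225)),('head',(270,345,120,230),(.185,.203)),('plate',(265,345,190,265),(.029,.036)),('tab',(260,320,235,270),(.058,.075)),('watch',(275,325,190,235),(.04,.056)),('base',(250,360,150,265),(.015,.024))]:
    c=C[y0:y1,x0:x1].reshape(-1,3); c=c[(c[:,2]>z0)&(c[:,2]<z1)]
    if len(c)>5: print(n,len(c),c.mean(0).round(4),[np.round(x,1) for x in cv2.minAreaRect(c[:,:2].astype(np.float32)*1000)])
E
```

```text
handle 366 [ 0.5324717  -0.02451565  0.25419443] [ 0.51766534 -0.05382094  0.24782692] [0.54902643 0.00593943 0.25918462]
((533.1025390625, -24.356552124023438), (59.35005569458008, 18.863374710083008), 75.16120147705078)
button 186 [0.6592 0.0604 0.2145] [array([659.9,  60.4]), array([26.5, 26.5]), np.float64(13.3)]
head 1691 [0.6408 0.064  0.195 ] [array([638.,  39.]), array([113.4, 111. ]), np.float64(74.1)]
plate 1224 [0.546  0.0909 0.0326] [array([572.8,  83.1]), array([100.7, 179.7]), np.float64(63.1)]
tab 101 [0.4957 0.1057 0.066 ] [array([495.9, 105.5]), array([33.8, 11.9]), np.float64(74.3)]
watch 333 [0.578  0.0823 0.0459] [array([589.8,  79.1]), array([85.9, 92.5]), np.float64(75.7)]
base 2179 [0.584  0.0521 0.02  ] [array([598.2,  92.9]), array([221.6, 215.9]), np.float64(75.0)]
```

View pics/tc.png

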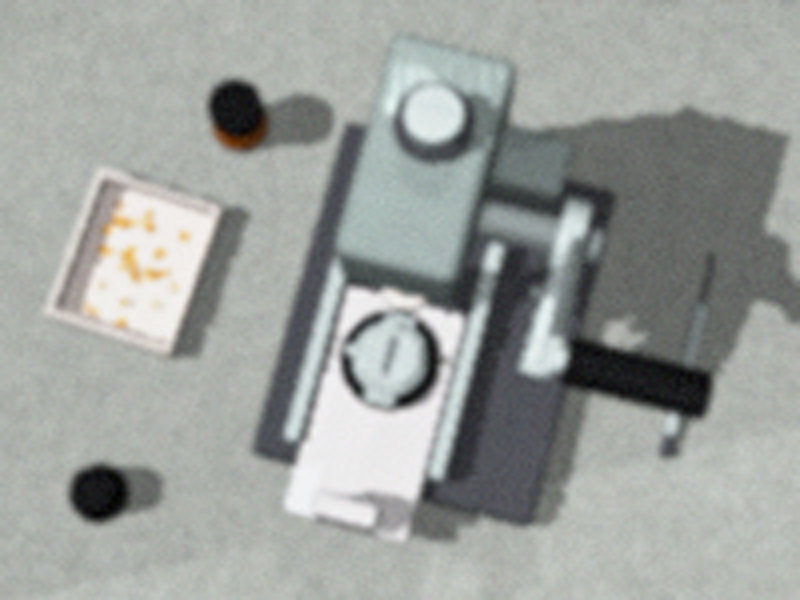

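View pics/sc.png

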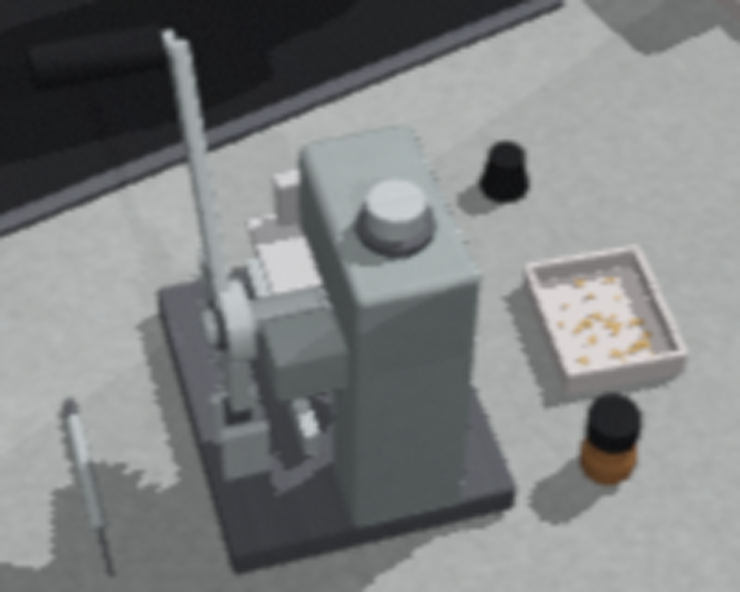

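The crops show the button at top px (309,153), the tab at (286,252), the handle from (342,217) to (377,222) and the watch at (297,215). The driver lies under the outer end of the handle. The press yaw comes out at about -15.4°. I'll check the origin with the head outline and a two-view ray.

```bash
cat >> h.py <<'E'
yaw=np.deg2rad(-15.4); O=np.array([.6126,.0745,0]); RP=cv2.Rodrigues(np.array([0,0,yaw]))[0]
def press(P): return (np.asarray(P)-O)@RP
def st():
    s=monitor.observe(); print(round(s['clock'],2),'press mm',(press(s['position'])*1000).round(1),'rot',np.rad2deg(s['tool_rot']).round(2),'F',(RP.T@s['force']).round(1),'w',round(s['grip_width'],4),'q',s['qpos'].round(2))
E
python3 - <<'E'
from h import *
T=np.load('pics/top0.npz');S=np.load('pics/scene0.npz')
P=press(cloud('top',T['d']))[120:275,250:400].reshape(-1,3)*1000
def ex(n,z0,z1,m):
    c=P[(P[:,2]>z0)&(P[:,2]<z1)&m]; print(n,len(c),'x',np.percentile(c[:,0],[1,50,99]).round(1),'y',np.percentile(c[:,1],[1,50,99]).round(1),'z',np.median(c[:,2]).round(1))
x,y=P[:,0],P[:,1]
ex('head',190,200,abs(y)<60); ex('button',211,220,abs(y)<40); ex('tab',62,70,x<-60); ex('base',17,23,x<200); ex('backtop',46,52,(abs(y)<40)&(x<0));ex('handle',240,265,y<-75)
print('button two-view',two((309,153),(327.3,203.5)), 'tab two-view',two((286.3,252.5),(298,197)))
P=press(cloud('scene',S['d'])).reshape(-1,3)*1000;x,y=P[:,0],P[:,1]
ex('S head',190,199,(abs(y)<60)&(abs(x-30)<100)); ex('S button',211,220,(abs(y)<40)&(abs(x-30)<60));ex('S handle',230,265,(y<-70)&(y>-170)&(x<0)&(x>-90));st()
E
```

```text
head 1522 x [-18.9  25.1  88.1] y [-30.2  -1.6  28. ] z 194.9
button 171 x [37.1 49.5 61.9] y [-13.6  -1.2  11.6] z 214.8
tab 96 x [-126.6 -120.9 -114.8] y [-17.4  -1.3  15.4] z 66.1
base 1873 x [-99.1 -26.4 188.4] y [-95.3 -53.1 113. ] z 20.0
backtop 181 x [-126.4  -36.8  -19. ] y [-18.  -2.  14.] z 48.3
handle 532 x [-61.  -51.5 -39. ] y [-148.9 -113.4  -76.8] z 253.2
button two-view (array([0.6615596 , 0.06054418, 0.21518961]), np.float64(0.0031365909909418415)) tab two-view (array([0.49423328, 0.10257397, 0.06579266]), np.float64(0.0057816609769453875))
S head 1224 x [-16.8  41.   89.7] y [-29.8  -4.8  27.6] z 194.3
S button 160 x [38.6 51.9 63.4] y [-13.3  -0.8  12.3] z 214.2
S handle 541 x [-56.4 -42.7 -31. ] y [-149.  -112.1  -76.4] z 249.9
0.1 press mm [-505.3  386.8  207.2] rot [-179.95    0.    158.58] F [-0.7  0.  -0.4] w 0.0854 q [-1.27  0.52 -0.04  1.6   0.02  1.02 -0.11]
```

>>> apply_moves:
  linear:
    - [-0.3,-0.3,0]
    - [-0.6,-0.6,0]
    - [-0.9,-0.9,0]
    - [-1,-1,0]
    - [-1,-1,0]
  delta_rot:
    - [0,0,-0.01]
    - [0,0,-0.03]
    - [0,0,-0.05]
    - [0,0,-0.05]
    - [0,0,-0.05]
  gripper: -1
  force: 20

```text
clock: 0.52
position: [0.2872, 0.4483, 0.2079]
tool_rot: [-3.14, 0.001, 2.868]
force: [-0.4, 1.5, -0.1]
grip_width: 0.0255
finger_force: 0.0
```

>>> apply_moves:
  linear:
    - [-0.2,-0.2,0]
    - [-0.45,-0.45,0]
    - [-0.7,-0.7,0]
    - [-0.9,-0.95,0]
    - [-0.9,-1,0]
  delta_rot:
    - [0,0,0]
    - [0,0,0]
    - [0,0,0]
    - [0,0,0]
    - [0,0,0]

```text
clock: 0.93
position: [0.3474, 0.3275, 0.2076]
tool_rot: [-3.14, 0.001, 2.867]
force: [0.8, -0.9, 0.4]
grip_width: -0.0002
finger_force: 0.0
```

```bash
python3 -c "
from h import *
st()"
```

```text
0.93 press mm [-322.9  173.5  207.6] rot [-1.7992e+02  5.0000e-02  1.6427e+02] F [ 1.  -0.6  0.4] w -0.0002 q [-0.88  0.29 -0.01  1.98  0.    0.88  0.41]
```

>>> apply_moves:
  linear:
    - [-0.2,-0.2,0.1]
    - [-0.4,-0.45,0.3]
    - [-0.6,-0.7,0.5]
    - [-0.75,-0.9,0.5]
    - [-0.75,-0.9,0.5]
  delta_rot:
    - [0,0,0]
    - [0,0,0]
    - [0,0,0]
    - [0,0,0]
    - [0,0,0]

```text
clock: 1.35
position: [0.3943, 0.2209, 0.1567]
tool_rot: [-3.139, -0.001, 2.868]
force: [-0.1, -0.7, 0.3]
grip_width: 0.0002
finger_force: 0.0
```

>>> apply_moves:
  linear:
    - [-0.2,-0.2,0.1]
    - [-0.4,-0.45,0.3]
    - [-0.6,-0.7,0.4]
    - [-0.7,-0.8,0.5]
    - [-0.7,-0.8,0.5]
  delta_rot:
    - [0,0,0]
    - [0,0,0]
    - [0,0,0]
    - [0,0,0]
    - [0,0,0]

```text
clock: 1.77
position: [0.4401, 0.1268, 0.1062]
tool_rot: [-3.14, -0.001, 2.869]
force: [-0.4, 0.4, 0.0]
grip_width: 0.0001
finger_force: 0.0
```

```bash
python3 -c "
from h import *
st()"
```

```text
1.77 press mm [-180.2    4.6  106.2] rot [-1.7989e+02 -6.0000e-02  1.6436e+02] F [-0.5  0.3  0. ] w 0.0001 q [-0.45  0.42  0.05  2.12 -0.03  0.6   0.92]
```

>>> apply_moves:
  linear:
    - [0,-0.03,0.2]
    - [0,-0.06,0.4]
    - [0,-0.06,0.6]
    - [0,-0.06,0.6]
    - [0,-0.06,0.6]
  delta_rot:
    - [0,0,0]
    - [0,0,0]
    - [0,0,0]
    - [0,0,0]
    - [0,0,0]

```text
clock: 2.18
position: [0.4375, 0.1244, 0.0476]
tool_rot: [-3.141, -0.001, 2.873]
force: [0.5, -0.1, -0.3]
grip_width: 0.0
finger_force: 0.0
```

>>> apply_moves:
  linear:
    - [-0.1,0,0]
    - [-0.2,0,0]
    - [-0.3,0,0]
    - [-0.4,0,0]
    - [-0.5,0,0]
  delta_rot:
    - [0,0,0]
    - [0,0,0]
    - [0,0,0]
    - [0,0,0]
    - [0,0,0]

```text
clock: 2.6
position: [0.4877, 0.11, 0.0482]
tool_rot: [3.141, 0.001, 2.872]
force: [0.1, -0.4, 0.7]
grip_width: 0.0001
finger_force: 0.0
```

```bash
python3 -c "
from h import *
st()"
```

```text
2.6 press mm [-129.8    1.1   48.2] rot [1.7997e+02 5.0000e-02 1.6455e+02] F [ 0.2 -0.4  0.7] w 0.0001 q [-0.36  0.58  0.03  2.05 -0.03  0.52  0.99]
```

>>> apply_moves:
  linear:
    - [-0.04,0,0]
    - [-0.08,0,0]
    - [-0.12,0,0]
    - [-0.16,0,0]
    - [-0.2,0,0]
  delta_rot:
    - [0,0,0]
    - [0,0,0]
    - [0,0,0]
    - [0,0,0]
    - [0,0,0]

```text
clock: 3.02
position: [0.5056, 0.105, 0.0477]
tool_rot: [-3.142, -0.0, 2.873]
force: [0.1, -0.1, -0.3]
grip_width: 0.0
finger_force: 0.0
```

>>> apply_moves:
  linear:
    - [-0.02,0,0]
    - [-0.04,0,0]
    - [-0.06,0,0]
    - [-0.08,0,0]
    - [-0.1,0,0]
  delta_rot:
    - [0,0,0]
    - [0,0,0]
    - [0,0,0]
    - [0,0,0]
    - [0,0,0]

```text
clock: 3.43
position: [0.5152, 0.1024, 0.0477]
tool_rot: [-3.142, -0.0, 2.873]
force: [-0.8, -0.9, 0.0]
grip_width: -0.0002
finger_force: 0.0
```

```bash
python3 -c "
from h import *
st()
p,d=optics.grab_frame('top');P=press(cloud('top',d))[230:275,250:330].reshape(-1,3)*1000
c=P[(P[:,2]>62)&(P[:,2]<70)&(P[:,0]>-130)];print(len(c),c[:,0].max() if len(c) else 0)"
```

```text
3.43 press mm [-101.3    1.    47.7] rot [-180.     -0.    164.59] F [-0.5 -1.1  0. ] w -0.0002 q [-0.33  0.6   0.03  1.99 -0.03  0.55  1.02]
0 0
```

>>> apply_moves:
  linear:
    - [-0.01,0,0]
    - [-0.02,0,0]
    - [-0.03,0,0]
    - [-0.04,0,0]
    - [-0.05,0,0]
  delta_rot:
    - [0,0,0]
    - [0,0,0]
    - [0,0,0]
    - [0,0,0]
    - [0,0,0]

```text
clock: 3.9
position: [0.52, 0.101, 0.0477]
tool_rot: [-3.142, 0.0, 2.872]
force: [-0.1, -0.2, -0.5]
grip_width: 0.0002
finger_force: 0.0
```

>>> apply_moves:
  linear:
    - [-0.01,0,0]
    - [-0.02,0,0]
    - [-0.03,0,0]
    - [-0.04,0,0]
    - [-0.04,0,0]
  delta_rot:
    - [0,0,0]
    - [0,0,0]
    - [0,0,0]
    - [0,0,0]
    - [0,0,0]

```text
clock: 4.32
position: [0.5239, 0.0999, 0.0477]
tool_rot: [-3.142, 0.0, 2.872]
force: [-0.3, 0.3, -0.1]
grip_width: 0.0002
finger_force: 0.0
```

```bash
python3 -c "
from h import *
st()"
```

```text
4.32 press mm [-92.3   1.   47.7] rot [-180.      0.    164.57] F [-0.3  0.2 -0.1] w 0.0002 q [-0.32  0.61  0.03  1.96 -0.03  0.57  1.03]
```

```bash
python3 -c "
from h import *
p,d=optics.grab_frame('scene');q,e=optics.grab_frame('top')
a=cv2.resize(p[130:290,230:370],(525,600),interpolation=cv2.INTER_CUBIC)
b=cv2.resize(q[160:280,265:320],(275,600),interpolation=cv2.INTER_CUBIC)
cv2.imwrite('pics/c2.png',np.hstack([a,b])[...,::-1])
print(proj('scene',RP@np.array([-.092,0,.047])+O),proj('top',RP@np.array([-.092,0,.047])+O))
"
```

```text
[[305.07083129 212.18962865]] [[289.64745648 239.72605664]]
```

View pics/c2.png

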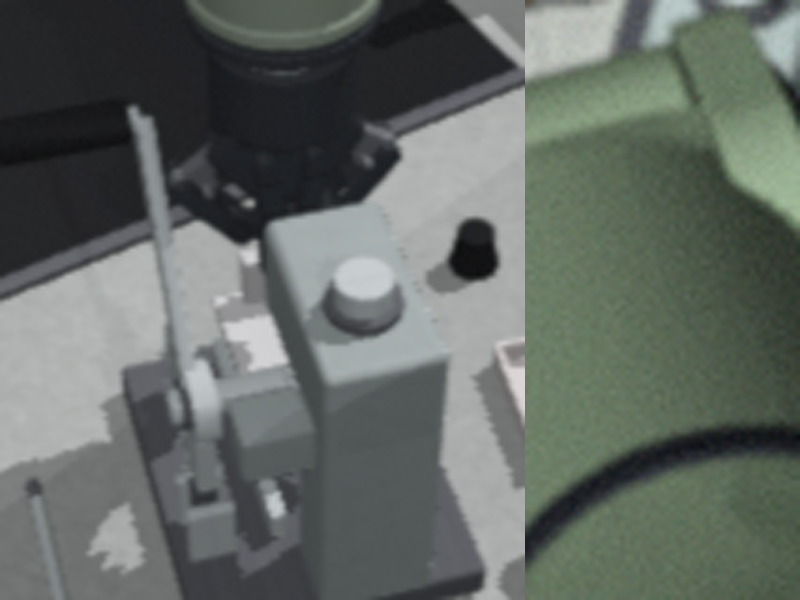

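```bash
python3 -c "
from h import *
for X in ([-.121,-.017,.066],[-.085,-.017,.066],[-.121,-.033,.032],[-.085,-.033,.032]): print(X,proj('scene',RP@np.array(X)+O))
D0=np.load('pics/scene0.npz')['d']
p,d=optics.grab_frame('scene')
for D in (D0,d):
  P=press(cloud('scene',D))*1000; P=P[180:260,270:340].reshape(-1,3)
  c=P[(P[:,2]>45)&(P[:,2]<68)&(P[:,0]<-60)&(P[:,0]>-140)&(abs(P[:,1])<25)]; print(len(c),np.percentile(c,[2,50,98],axis=0).round(0).tolist())
  c=P[(P[:,2]>29)&(P[:,2]<35)&(P[:,0]<0)&(abs(P[:,1])<36)]; print(len(c),np.percentile(c,[1,50,99],axis=0).round(0).tolist())
st()"
```

```text
[-0.121, -0.017, 0.066] [[293.66820131 198.08832199]]
[-0.085, -0.017, 0.066] [[298.00010704 209.93618021]]
[-0.121, -0.033, 0.032] [[286.89286525 210.55624679]]
[-0.085, -0.033, 0.032] [[290.9870674  222.45297616]]
64 [[-125.0, -18.0, 45.0], [-117.0, -11.0, 61.0], [-114.0, -5.0, 67.0]]
249 [[-125.0, -34.0, 29.0], [-94.0, -21.0, 32.0], [-66.0, -6.0, 35.0]]
52 [[-127.0, -18.0, 46.0], [-116.0, -13.0, 59.0], [-114.0, -7.0, 67.0]]
246 [[-125.0, -34.0, 29.0], [-94.0, -20.0, 32.0], [-67.0, -6.0, 35.0]]
4.47 press mm [-92.4   1.   47.7] rot [-180.     -0.    164.58] F [-0.2  0.1  0.2] w -0.0002 q [-0.32  0.61  0.03  1.96 -0.03  0.57  1.03]
```

```bash
python3 -c "
from h import *
for n in('scene','top'):
  p,d=optics.grab_frame(n)
  P=press(cloud(n,d)).reshape(-1,3)*1000
  for z0,z1 in((30,60),(68,80),(80,100),(100,130),(130,160),(160,200),(200,260),(260,320)):
    c=P[(P[:,2]>z0)&(P[:,2]<z1)&(P[:,0]<-30)&(P[:,0]>-230)&(P[:,1]>-70)&(P[:,1]<110)]
    if len(c)>5: print(n,z0,len(c),np.percentile(c,[2,50,98],axis=0).round(0).tolist())
  cv2.imwrite('pics/full_%s.png'%n,p[...,::-1])
"
```

```text
scene 30 313 [[-121.0, -43.0, 30.0], [-91.0, -20.0, 32.0], [-64.0, -7.0, 55.0]]
scene 80 12 [[-101.0, -13.0, 81.0], [-96.0, -13.0, 91.0], [-90.0, -12.0, 98.0]]
scene 100 134 [[-103.0, -34.0, 111.0], [-89.0, -16.0, 126.0], [-80.0, 34.0, 130.0]]
scene 130 475 [[-101.0, -55.0, 131.0], [-82.0, 5.0, 146.0], [-75.0, 55.0, 160.0]]
scene 160 594 [[-102.0, -59.0, 160.0], [-83.0, -14.0, 171.0], [-73.0, 58.0, 192.0]]
scene 200 802 [[-91.0, -36.0, 202.0], [-62.0, -9.0, 226.0], [-54.0, 32.0, 246.0]]
scene 260 1496 [[-92.0, -45.0, 262.0], [-54.0, -10.0, 290.0], [-46.0, 47.0, 319.0]]
```

View pics/full_top.png

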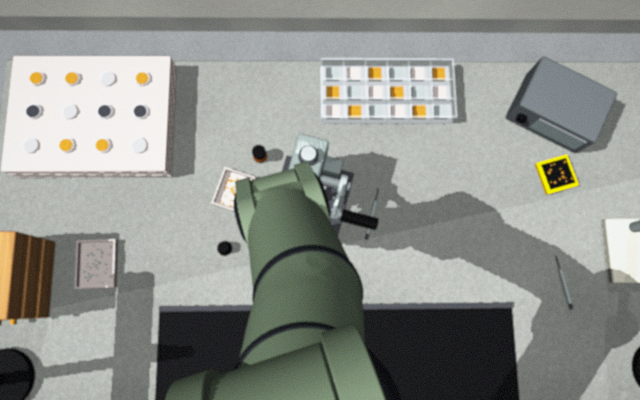

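The top view shows the wrist over the carrier, with the tab hidden beneath it. The scene depth shows the carrier hasn't moved. I'll raise the arm, move it clear and check where the fingertips really are.

>>> apply_moves:
  linear:
    - [0,0,-0.2]
    - [0,0,-0.4]
    - [0,0,-0.6]
    - [0.2,0.2,-0.6]
    - [0.4,0.4,-0.6]
  delta_rot:
    - [0,0,0]
    - [0,0,0]
    - [0,0,0]
    - [0,0,0]
    - [0,0,0]

```text
clock: 4.98
position: [0.4966, 0.1488, 0.1088]
tool_rot: [3.14, 0.002, 2.869]
force: [0.5, 0.9, -0.7]
grip_width: 0.0
finger_force: 0.0
```

>>> apply_moves:
  linear:
    - [0.2,0.2,0]
    - [0.4,0.4,0]
    - [0.5,0.5,0]
    - [0.5,0.5,0]
    - [0.5,0.5,0]
  delta_rot:
    - [0,0,0]
    - [0,0,0]
    - [0,0,0]
    - [0,0,0]
    - [0,0,0]

```text
clock: 5.4
position: [0.4607, 0.2112, 0.1078]
tool_rot: [3.142, 0.0, 2.874]
force: [0.6, -0.3, 0.1]
grip_width: 0.0
finger_force: 0.0
```

```bash
python3 -c "
from h import *
st();t=monitor.observe()['position']
p,d=optics.grab_frame('scene')
P=press(cloud('scene',d)).reshape(-1,3)*1000; tp=press(t)*1000
for z0 in range(40,220,10):
    c=P[(P[:,2]>z0)&(P[:,2]<z0+10)&(abs(P[:,0]-tp[0])<80)&(abs(P[:,1]-tp[1])<65)]
    if len(c)>2: print(z0,len(c),np.percentile(c,[2,50,98],axis=0).round(0).tolist())
u,v=proj('scene',t)[0].astype(int);print(u,v)
a=p[v-110:v+40,u-90:u+90].copy();cv2.circle(a,(90,110),1,(255,0,0));a=cv2.resize(a,None,fx=4,fy=4,interpolation=cv2.INTER_CUBIC)
cv2.imwrite('pics/tip.png',a[...,::-1])
"
```

```text
5.4 press mm [-182.8   91.5  107.8] rot [180.     0.   164.67] F [ 0.7 -0.2  0.1] w 0.0 q [-0.57  0.48  0.04  2.   -0.03  0.66  0.78]
130 18 [[-179.0, 84.0, 132.0], [-173.0, 90.0, 137.0], [-170.0, 104.0, 139.0]]
140 52 [[-187.0, 77.0, 140.0], [-175.0, 87.0, 145.0], [-170.0, 104.0, 150.0]]
150 53 [[-188.0, 78.0, 150.0], [-175.0, 88.0, 155.0], [-170.0, 104.0, 160.0]]
160 44 [[-184.0, 78.0, 161.0], [-175.0, 91.0, 164.0], [-171.0, 103.0, 170.0]]
170 81 [[-188.0, 63.0, 171.0], [-173.0, 94.0, 177.0], [-169.0, 119.0, 180.0]]
180 179 [[-193.0, 57.0, 180.0], [-173.0, 95.0, 186.0], [-168.0, 127.0, 190.0]]
190 128 [[-193.0, 46.0, 190.0], [-172.0, 95.0, 195.0], [-166.0, 133.0, 200.0]]
200 161 [[-192.0, 42.0, 200.0], [-172.0, 100.0, 205.0], [-165.0, 142.0, 210.0]]
210 195 [[-182.0, 32.0, 210.0], [-172.0, 93.0, 216.0], [-165.0, 149.0, 220.0]]
334 155
```

View pics/tip.png

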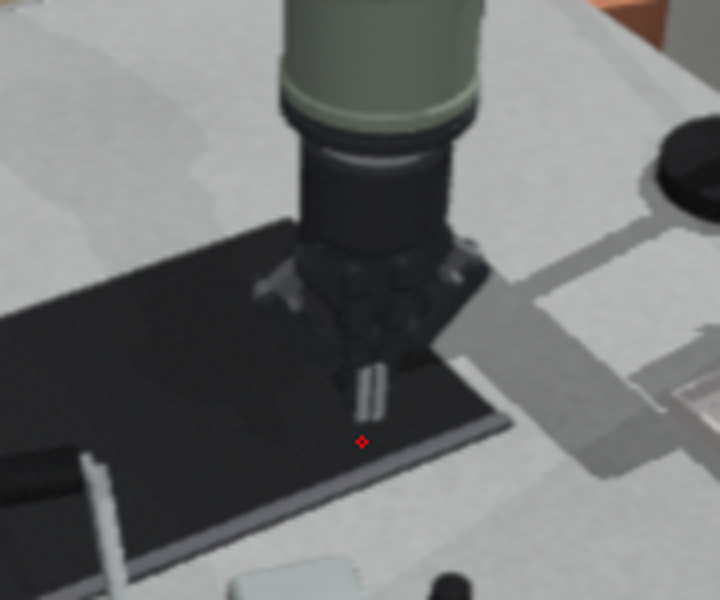

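The scene view shows the grey pads ending at crop (370,420), above the red mark for the reported TCP at (361,442). So the real fingertips are about 25 mm higher than reported, and they passed over the tab. I'll work out the offset more exactly.

```bash
python3 -c "
from h import *
t=monitor.observe()['position'];tp=press(t)
p,d=optics.grab_frame('scene');P=press(cloud('scene',d))
o,_=ray('scene',0,0)
for u,v in((334,150),(336,150),(336,149),(338,149.5),(336,151)):
    o,k=ray('scene',u,v); a=press(o);b=RP.T@k; s=(tp[0]+.011-a[0])/b[0]; print(u,v,(a+s*b).round(4))
for v in range(140,156): print(v,[int(x) for x in P[v,336]*1000],[int(x) for x in P[v,338]*1000],p[v,336],p[v,338])
"
```

```text
334 150 [-0.1711  0.0866  0.1347]
336 150 [-0.1711  0.0911  0.1337]
336 149 [-0.1711  0.091   0.1365]
338 149.5 [-0.1711  0.0956  0.1341]
336 151 [-0.1711  0.0912  0.1309]
140 [-170, 89, 161] [-172, 95, 158] [76 78 81] [103 105 108]
141 [-169, 89, 159] [-171, 94, 157] [76 78 81] [103 105 108]
142 [-174, 91, 152] [-175, 96, 151] [76 77 80] [103 105 108]
143 [-171, 90, 152] [-171, 95, 151] [77 78 81] [104 106 109]
144 [-171, 90, 149] [-172, 95, 148] [76 78 81] [109 111 114]
145 [-172, 91, 146] [-174, 96, 143] [70 71 73] [111 113 116]
146 [-173, 91, 142] [-173, 95, 141] [67 69 71] [110 113 115]
147 [-171, 90, 141] [-173, 96, 139] [67 69 71] [110 112 116]
148 [-169, 90, 140] [-173, 96, 136] [68 69 71] [109 112 115]
149 [-171, 91, 136] [-174, 96, 132] [68 70 72] [100 102 105]
150 [-320, 144, 1] [-317, 148, 2] [45 46 49] [57 58 59]
151 [-320, 144, -2] [-318, 148, -1] [35 36 38] [37 38 40]
152 [-314, 142, 0] [-313, 147, 0] [36 37 39] [35 35 38]
153 [-312, 141, 0] [-308, 145, 0] [34 36 36] [35 37 38]
154 [-306, 139, 1] [-306, 144, 0] [36 37 39] [35 36 38]
155 [-302, 138, 0] [-298, 142, 3] [36 37 38] [35 36 37]
```

The tips sit about 26.5 mm above the reported TCP, so I'll correct for that and redo the push.

>>> apply_moves:
  linear:
    - [0,-0.25,0]
    - [0,-0.5,0]
    - [0,-0.75,0]
    - [0,-0.93,0]
    - [0,-0.93,0]
  delta_rot:
    - [0,0,0]
    - [0,0,0]
    - [0,0,0]
    - [0,0,0]
    - [0,0,0]

```text
clock: 5.92
position: [0.4356, 0.1166, 0.1078]
tool_rot: [-3.14, -0.0, 2.867]
force: [-0.1, -0.8, 0.2]
grip_width: 0.0002
finger_force: 0.0
```

>>> apply_moves:
  linear:
    - [0,0,0.2]
    - [0,0,0.4]
    - [0,0,0.6]
    - [0,0,0.8]
    - [0,0,0.9]
  delta_rot:
    - [0,0,0]
    - [0,0,0]
    - [0,0,0]
    - [0,0,0]
    - [0,0,0]

```text
clock: 6.33
position: [0.4359, 0.1203, 0.0159]
tool_rot: [-3.14, -0.001, 2.871]
force: [-0.3, 0.8, -0.0]
grip_width: -0.0001
finger_force: 0.0
```

>>> apply_moves:
  linear:
    - [-0.08,0,0]
    - [-0.16,0,0]
    - [-0.24,0,0]
    - [-0.3,0,0]
    - [-0.36,0,0]
  delta_rot:
    - [0,0,0]
    - [0,0,0]
    - [0,0,0]
    - [0,0,0]
    - [0,0,0]

```text
clock: 6.75
position: [0.4724, 0.1112, 0.0186]
tool_rot: [3.141, 0.001, 2.872]
force: [-0.9, 0.4, 0.2]
grip_width: 0.0002
finger_force: 0.0
```

>>> apply_moves:
  linear:
    - [-0.03,0,0]
    - [-0.06,0,0]
    - [-0.09,0,0]
    - [-0.12,0,0]
    - [-0.15,0,0]
  delta_rot:
    - [0,0,0]
    - [0,0,0]
    - [0,0,0]
    - [0,0,0]
    - [0,0,0]

```text
clock: 7.17
position: [0.4853, 0.1075, 0.0177]
tool_rot: [-3.141, -0.0, 2.873]
force: [-1.2, 0.3, 1.4]
grip_width: -0.0001
finger_force: 0.8
```

```bash
python3 -c "
from h import *
st()"
```

```text
7.17 press mm [-131.5   -2.    17.7] rot [-1.7999e+02 -3.0000e-02  1.6459e+02] F [-1.3  0.   1.4] w -0.0001 q [-0.35  0.63  0.02  2.07 -0.02  0.45  0.98]
```

>>> apply_moves:
  linear:
    - [-0.05,0,0]
    - [-0.1,0,0]
    - [-0.15,0,0]
    - [-0.19,0,0]
    - [-0.23,0,0]
  delta_rot:
    - [0,0,0]
    - [0,0,0]
    - [0,0,0]
    - [0,0,0]
    - [0,0,0]

```text
clock: 7.58
position: [0.508, 0.1013, 0.0177]
tool_rot: [3.142, 0.0, 2.872]
force: [-2.3, 1.3, 0.7]
grip_width: -0.0004
finger_force: 0.8
```

>>> apply_moves:
  linear:
    - [-0.01,0,0]
    - [-0.02,0,0]
    - [-0.03,0,0]
    - [-0.04,0,0]
    - [-0.05,0,0]
  delta_rot:
    - [0,0,0]
    - [0,0,0]
    - [0,0,0]
    - [0,0,0]
    - [0,0,0]

```text
clock: 8.0
position: [0.5123, 0.1, 0.0177]
tool_rot: [-3.141, -0.0, 2.873]
force: [-2.4, 1.2, 0.0]
grip_width: 0.0
finger_force: 0.8
```

```bash
python3 -c "
from h import *
st()"
```

```text
8.0 press mm [-103.5   -2.    17.7] rot [-1.7999e+02 -1.0000e-02  1.6459e+02] F [-2.6  0.6  0. ] w 0.0 q [-0.32  0.65  0.01  2.   -0.02  0.49  1.01]
```

>>> apply_moves:
  linear:
    - [-0.01,0,0]
    - [-0.015,0,0]
    - [-0.02,0,0]
    - [-0.025,0,0]
    - [-0.03,0,0]
  delta_rot:
    - [0,0,0]
    - [0,0,0]
    - [0,0,0]
    - [0,0,0]
    - [0,0,0]

```text
clock: 8.42
position: [0.5141, 0.0995, 0.0176]
tool_rot: [-3.141, -0.002, 2.873]
force: [-12.0, 3.3, 8.0]
grip_width: -0.0001
finger_force: 5.8
```

```bash
python3 -c "
from h import *
st()"
```

```text
8.42 press mm [-101.5   -2.1   17.6] rot [-1.7996e+02 -1.2000e-01  1.6460e+02] F [-12.5   0.    8. ] w -0.0001 q [-0.31  0.66  0.01  2.   -0.02  0.49  1.01]
```

The carrier is on its stop: 12 N, at the predicted position. Next I'll back off, rise and go above the handle.

>>> apply_moves:
  linear:
    - [0.2,0,0]
    - [0.5,0,0]
    - [0.6,0,-0.3]
    - [0.6,0,-0.65]
    - [0.6,0,-1]
  delta_rot:
    - [0,0,0]
    - [0,0,0]
    - [0,0,0]
    - [0,0,0]
    - [0,0,0]

```text
clock: 8.83
position: [0.4565, 0.1152, 0.1188]
tool_rot: [-3.141, -0.001, 2.873]
force: [1.2, 1.2, 0.6]
grip_width: -0.0001
finger_force: 0.0
```

>>> apply_moves:
  linear:
    - [0,0,-0.3]
    - [0,0,-0.6]
    - [0,0,-0.8]
    - [0,0,-1]
    - [0,0,-1]
  delta_rot:
    - [0,0,0]
    - [0,0,0]
    - [0,0,0]
    - [0,0,0]
    - [0,0,0]

```text
clock: 9.25
position: [0.4591, 0.1156, 0.2213]
tool_rot: [3.138, 0.005, 2.872]
force: [-0.3, -0.3, 0.7]
grip_width: 0.0001
finger_force: 0.0
```

>>> apply_moves:
  linear:
    - [0,-0.2,-0.2]
    - [0,-0.4,-0.4]
    - [0,-0.7,-0.45]
    - [0,-0.9,-0.45]
    - [0,-1,-0.45]
  delta_rot:
    - [0,0,0]
    - [0,0,0]
    - [0,0,0]
    - [0,0,0]
    - [0,0,0]

```text
clock: 9.67
position: [0.4304, 0.0164, 0.2629]
tool_rot: [-3.142, 0.001, 2.87]
force: [1.1, -0.3, -0.4]
grip_width: 0.0002
finger_force: 0.0
```

```bash
python3 -c "
from h import *
st()
q,e=optics.grab_frame('scene');P=press(cloud('scene',e)).reshape(-1,3)*1000
c=P[(P[:,2]>235)&(P[:,2]<262)&(P[:,1]<-80)&(P[:,1]>-155)&(P[:,0]<-20)&(P[:,0]>-90)]; print('handle',len(c),np.percentile(c,[2,50,98],axis=0).round(0).tolist())
c=P[(P[:,2]>60)&(P[:,2]<70)&(abs(P[:,1])<25)&(P[:,0]<-40)&(P[:,0]>-140)]; print('tab',len(c),np.percentile(c,[2,50,98],axis=0).round(0).tolist())"
```

```text
9.67 press mm [-160.3 -104.4  262.9] rot [-1.8000e+02  6.0000e-02  1.6445e+02] F [ 1.1  0.  -0.4] w 0.0002 q [-0.28  0.14  0.11  2.01 -0.02  0.99  1.14]
handle 492 [[-55.0, -148.0, 238.0], [-43.0, -116.0, 251.0], [-38.0, -82.0, 256.0]]
tab 13 [[-91.0, -18.0, 61.0], [-81.0, -16.0, 64.0], [-79.0, -13.0, 67.0]]
```

>>> apply_moves:
  linear:
    - [-0.25,-0.05,0]
    - [-0.5,-0.1,0]
    - [-0.75,-0.12,0]
    - [-0.95,-0.12,0]
    - [-1,-0.12,0]
  delta_rot:
    - [0,0,0]
    - [0,0,0]
    - [0,0,0]
    - [0,0,0]
    - [0,0,0]

```text
clock: 10.13
position: [0.5265, -0.0195, 0.2617]
tool_rot: [-3.141, 0.0, 2.872]
force: [-1.4, 0.5, -0.4]
grip_width: 0.0003
finger_force: 0.0
```

>>> apply_moves:
  linear:
    - [-0.02,0,0.04]
    - [-0.05,0,0.1]
    - [-0.05,0,0.16]
    - [-0.05,0,0.2]
    - [-0.05,0,0.24]
  delta_rot:
    - [0,0,0]
    - [0,0,0]
    - [0,0,0]
    - [0,0,0]
    - [0,0,0]

```text
clock: 10.55
position: [0.5283, -0.0204, 0.2381]
tool_rot: [-3.142, -0.001, 2.873]
force: [0.4, 1.0, 0.4]
grip_width: 0.0
finger_force: 0.0
```

```bash
python3 -c "
from h import *
st()"
```

```text
10.55 press mm [ -56.1 -113.9  238.1] rot [-1.800e+02 -3.000e-02  1.646e+02] F [0.1 1.1 0.4] w 0.0 q [-0.19  0.34  0.15  1.82 -0.06  0.99  1.29]
```

>>> apply_moves:
  linear:
    - [0,0,0.02]
    - [0,0,0.04]
    - [0,0,0.06]
    - [0,0,0.08]
    - [0,0,0.1]
  delta_rot:
    - [0,0,0]
    - [0,0,0]
    - [0,0,0]
    - [0,0,0]
    - [0,0,0]

```text
clock: 10.97
position: [0.5289, -0.0206, 0.2288]
tool_rot: [3.141, 0.0, 2.872]
force: [-1.2, 0.0, 4.4]
grip_width: -0.0003
finger_force: 2.0
```

>>> apply_moves:
  linear:
    - [0.01,0,0.01]
    - [0.02,0,0.02]
    - [0.03,0,0.03]
    - [0.04,0,0.04]
    - [0.05,0,0.05]
  delta_rot:
    - [0,0,0]
    - [0,0,0]
    - [0,0,0]
    - [0,0,0]
    - [0,0,0]

```text
clock: 11.38
position: [0.524, -0.0194, 0.2238]
tool_rot: [3.142, 0.0, 2.872]
force: [-0.7, 0.7, 4.6]
grip_width: 0.0
finger_force: 2.4
```

```bash
python3 -c "
from h import *
st()"
```

```text
11.38 press mm [ -60.5 -114.   223.8] rot [1.8000e+02 2.0000e-02 1.6458e+02] F [-0.8  0.5  4.6] w 0.0 q [-0.19  0.35  0.14  1.85 -0.06  0.95  1.28]
```

>>> apply_moves:
  linear:
    - [0.03,0,0.03]
    - [0.06,0,0.06]
    - [0.09,0,0.1]
    - [0.11,0,0.13]
    - [0.135,0,0.16]
  delta_rot:
    - [0,0,0]
    - [0,0,0]
    - [0,0,0]
    - [0,0,0]
    - [0,0,0]

```text
clock: 11.8
position: [0.5108, -0.0157, 0.2074]
tool_rot: [-3.141, -0.0, 2.872]
force: [-0.3, -0.6, 2.1]
grip_width: -0.0002
finger_force: 1.2
```

>>> apply_moves:
  linear:
    - [0.035,0,0.04]
    - [0.07,0,0.085]
    - [0.105,0,0.13]
    - [0.135,0,0.175]
    - [0.17,0,0.22]
  delta_rot:
    - [0,0,0]
    - [0,0,0]
    - [0,0,0]
    - [0,0,0]
    - [0,0,0]

```text
clock: 12.22
position: [0.4943, -0.0112, 0.1851]
tool_rot: [-3.142, -0.0, 2.872]
force: [1.3, -0.6, 1.3]
grip_width: 0.0001
finger_force: 0.5
```

```bash
python3 -c "
from h import *
st()"
```

```text
12.22 press mm [ -91.3 -114.   185.1] rot [-180.     -0.    164.58] F [ 1.4 -0.2  1.3] w 0.0001 q [-0.2   0.35  0.13  1.97 -0.06  0.83  1.27]
```

>>> apply_moves:
  linear:
    - [0.025,0,0.05]
    - [0.05,0,0.1]
    - [0.075,0,0.15]
    - [0.09,0,0.2]
    - [0.105,0,0.24]
  delta_rot:
    - [0,0,0]
    - [0,0,0]
    - [0,0,0]
    - [0,0,0]
    - [0,0,0]

```text
clock: 12.63
position: [0.4842, -0.0084, 0.1611]
tool_rot: [-3.141, -0.0, 2.872]
force: [-1.0, -0.7, 3.1]
grip_width: 0.0002
finger_force: 1.3
```

```bash
cat > lev.py <<'E'
from h import *
from scipy.optimize import least_squares
# lever angle from the bar's outer part seen by the scene / top cameras
def lever(n='scene'):
    p,d=optics.grab_frame(n);P=press(cloud(n,d)).reshape(-1,3)*1000;C=p.reshape(-1,3).astype(int)
    m=(C.max(1)<60)&(P[:,1]<-131)&(P[:,1]>-147)&(P[:,0]>-130)&(P[:,0]<-20)&(P[:,2]>90)&(P[:,2]<270)
    Q=P[m]
    if len(Q)<15: print(n,'few',len(Q));return
    c=[30,130]
    f=lambda q:np.hypot(Q[:,0]-30+140*np.cos(.96-q[0]),Q[:,2]-130-140*np.sin(.96-q[0]))-11
    r=least_squares(f,[.6],loss='soft_l1',f_scale=2);print(n,'q',r.x.round(3),len(Q),'res',np.median(abs(r.fun)).round(2))
E
python3 -c "
from lev import *
st();lever('scene')"
```

```text
12.63 press mm [-101.8 -114.   161.1] rot [-1.7999e+02 -2.0000e-02  1.6458e+02] F [-0.8 -0.9  3.1] w 0.0002 q [-0.2   0.37  0.13  2.01 -0.06  0.76  1.26]
scene q [0.386] 232 res 21.69
```

```bash
sed -i "s/P\[:,2\]<270)/P[:,2]<monitor.observe()['position'][2]*1000+28)/" lev.py
python3 -c "
from lev import *
lever('scene')"
```

```text
scene q [0.658] 96 res 0.9
```

>>> apply_moves:
  linear:
    - [0.005,0,0.02]
    - [0.01,0,0.04]
    - [0.015,0,0.06]
    - [0.02,0,0.08]
    - [0.025,0,0.09]
  delta_rot:
    - [0,0,0]
    - [0,0,0]
    - [0,0,0]
    - [0,0,0]
    - [0,0,0]

```text
clock: 13.15
position: [0.4822, -0.0078, 0.1526]
tool_rot: [3.142, 0.0, 2.872]
force: [1.5, -0.4, 1.9]
grip_width: -0.0001
finger_force: 1.1
```

```bash
python3 -c "
from lev import *
st();lever('scene')"
```

```text
13.15 press mm [-103.9 -114.   152.6] rot [1.8000e+02 2.0000e-02 1.6458e+02] F [1.6 0.  1.9] w -0.0001 q [-0.2   0.38  0.12  2.03 -0.07  0.74  1.26]
scene q [0.582] 96 res 2.78
```

>>> apply_moves:
  linear:
    - [0,0,0.005]
    - [0,0,0.01]
    - [0.005,0,0.015]
    - [0.005,0,0.015]
    - [0.005,0,0.015]
  delta_rot:
    - [0,0,0]
    - [0,0,0]
    - [0,0,0]
    - [0,0,0]
    - [0,0,0]

```text
clock: 13.62
position: [0.4818, -0.0077, 0.1513]
tool_rot: [3.142, 0.0, 2.872]
force: [1.0, -0.6, 2.6]
grip_width: 0.0002
finger_force: 1.2
```

>>> apply_moves:
  linear:
    - [0,0,-0.02]
    - [0,0,-0.04]
    - [0,0,-0.06]
    - [0,0,-0.08]
    - [0,0,-0.1]
  delta_rot:
    - [0,0,0]
    - [0,0,0]
    - [0,0,0]
    - [0,0,0]
    - [0,0,0]

```text
clock: 14.03
position: [0.4814, -0.0077, 0.1614]
tool_rot: [-3.141, -0.0, 2.872]
force: [0.3, 0.4, -0.2]
grip_width: -0.0
finger_force: 0.0
```

```bash
python3 -c "
from lev import *
st()"
```

```text
14.03 press mm [-104.6 -114.1  161.4] rot [-1.7999e+02 -2.0000e-02  1.6458e+02] F [ 0.2  0.5 -0.2] w -0.0 q [-0.21  0.36  0.13  2.02 -0.06  0.76  1.26]
```

>>> apply_moves:
  linear:
    - [0,0,-0.2]
    - [0,0,-0.4]
    - [0,0,-0.6]
    - [-0.1,0.1,-0.7]
    - [-0.2,0.2,-0.7]
  delta_rot:
    - [0,0,0]
    - [0,0,0]
    - [0,0,0]
    - [0,0,0]
    - [0,0,0]

```text
clock: 14.45
position: [0.5071, 0.0063, 0.2337]
tool_rot: [3.14, 0.003, 2.872]
force: [0.7, 0.3, -0.1]
grip_width: -0.0003
finger_force: 0.0
```

>>> apply_moves:
  linear:
    - [-0.2,0.2,0]
    - [-0.45,0.4,0]
    - [-0.7,0.6,0]
    - [-0.9,0.8,0]
    - [-1,0.9,0]
  delta_rot:
    - [0,0,0]
    - [0,0,0]
    - [0,0,0]
    - [0,0,0]
    - [0,0,0]

```text
clock: 14.87
position: [0.6284, 0.0684, 0.2306]
tool_rot: [3.141, -0.0, 2.874]
force: [0.5, -0.5, 0.3]
grip_width: -0.0003
finger_force: 0.0
```

```bash
python3 -c "
from lev import *
st()
for n in('scene','top'):
  p,d=optics.grab_frame(n);P=press(cloud(n,d)).reshape(-1,3)*1000;C=p.reshape(-1,3).astype(int)
  m=(C.max(1)<60)&(P[:,1]<-95)&(P[:,1]>-145)&(P[:,0]>-130)&(P[:,0]<-70)&(P[:,2]>110)&(P[:,2]<230);Q=P[m]
  print(n,len(Q),np.percentile(Q,[2,50,98],axis=0).round(1).tolist() if len(Q)>9 else '')
  if len(Q)>9:
    r=least_squares(lambda q:np.hypot(Q[:,0]-30+140*np.cos(.96-q[0]),Q[:,2]-130-140*np.sin(.96-q[0]))-11,[.66],loss='soft_l1');print('q',r.x,np.median(abs(r.fun)))
  cv2.imwrite('pics/r_%s.png'%n,cv2.resize(p[120:300,210:410],None,fx=3,fy=3)[...,::-1])
"
```

```text
14.87 press mm [ 16.8  -1.6 230.6] rot [ 1.7998e+02 -3.0000e-02  1.6466e+02] F [ 0.6 -0.3  0.3] w -0.0003 q [-0.28  0.51  0.12  1.56 -0.07  1.07  1.16]
scene 302 [[-110.2, -143.9, 164.4], [-96.9, -120.2, 178.8], [-91.7, -95.9, 183.7]]
q [0.66077594] 0.956808266609217
top 0
```

The lever is held at q = 0.661, the third notch. On to the button.

>>> apply_moves:
  linear:
    - [-0.15,0,0.05]
    - [-0.3,0,0.15]
    - [-0.33,0,0.25]
    - [-0.33,0,0.32]
    - [-0.33,0,0.36]
  delta_rot:
    - [0,0,0]
    - [0,0,0]
    - [0,0,0]
    - [0,0,0]
    - [0,0,0]

```text
clock: 15.38
position: [0.6571, 0.0574, 0.1939]
tool_rot: [-3.141, -0.002, 2.872]
force: [-1.0, -0.3, -1.1]
grip_width: -0.0002
finger_force: 0.0
```

>>> apply_moves:
  linear:
    - [0,0,0.01]
    - [0,0,0.02]
    - [0,0,0.03]
    - [0,0,0.04]
    - [0,0,0.05]
  delta_rot:
    - [0,0,0]
    - [0,0,0]
    - [0,0,0]
    - [0,0,0]
    - [0,0,0]

```text
clock: 15.8
position: [0.6584, 0.0578, 0.1907]
tool_rot: [3.141, 0.001, 2.873]
force: [-2.1, -0.0, 4.2]
grip_width: -0.0001
finger_force: 1.8
```

```bash
python3 -c "
from lev import *
st()"
```

```text
15.8 press mm [ 48.6  -3.9 190.7] rot [1.7998e+02 3.0000e-02 1.6459e+02] F [-2.  -0.6  4.2] w -0.0001 q [-0.25  0.6   0.12  1.52 -0.08  1.03  1.19]
```

>>> apply_moves:
  linear:
    - [0,0,0.01]
    - [0,0,0.02]
    - [0,0,0.03]
    - [0,0,0.035]
    - [0,0,0.04]
  delta_rot:
    - [0,0,0]
    - [0,0,0]
    - [0,0,0]
    - [0,0,0]
    - [0,0,0]

```text
clock: 16.22
position: [0.6584, 0.0578, 0.1864]
tool_rot: [3.141, 0.0, 2.873]
force: [-1.9, 0.3, 4.9]
grip_width: 0.0001
finger_force: 2.8
```

```bash
cat > lv2.py <<'E'
from lev import *
st()
p,d=optics.grab_frame('scene');P=press(cloud('scene',d)).reshape(-1,3)*1000;C=p.reshape(-1,3).astype(int)
m=(C.max(1)<60)&(P[:,1]<-95)&(P[:,1]>-145)&(P[:,0]>-130)&(P[:,0]<-25)&(P[:,2]>110)&(P[:,2]<275);Q=P[m]
for q0 in(0,.3,.6):
    r=least_squares(lambda q:np.hypot(Q[:,0]-30+140*np.cos(.96-q[0]),Q[:,2]-130-140*np.sin(.96-q[0]))-11,[q0],loss='soft_l1');print('q',r.x,len(Q),np.median(abs(r.fun)))
E
python3 lv2.py
```

```text
16.22 press mm [ 48.6  -3.9 186.4] rot [1.7999e+02 1.0000e-02 1.6458e+02] F [-1.9 -0.2  4.9] w 0.0001 q [-0.25  0.6   0.12  1.52 -0.08  1.02  1.19]
q [0.19232012] 328 2.5563575376176697
q [0.32814862] 328 0.802528685189424
q [0.32814861] 328 0.8025291621774109
```

>>> apply_moves:
  linear:
    - [0,0,0.005]
    - [0,0,0.01]
    - [0,0,0.01]
    - [0,0,0.01]
    - [0,0,0.01]
  delta_rot:
    - [0,0,0]
    - [0,0,0]
    - [0,0,0]
    - [0,0,0]
    - [0,0,0]

```text
clock: 16.68
position: [0.6584, 0.0578, 0.1855]
tool_rot: [3.141, 0.0, 2.872]
force: [-2.2, 0.5, 6.4]
grip_width: -0.0001
finger_force: 3.0
```

>>> apply_moves:
  linear:
    - [0,0,0]
    - [0,0,0]
    - [0,0,0]
    - [0,0,0]
    - [0,0,0]
  delta_rot:
    - [0,0,0]
    - [0,0,0]
    - [0,0,0]
    - [0,0,0]
    - [0,0,0]

```text
clock: 17.1
position: [0.6584, 0.0578, 0.1855]
tool_rot: [3.141, 0.0, 2.873]
force: [-3.2, 0.9, 6.1]
grip_width: -0.0005
finger_force: 3.0
```

```bash
python3 lv2.py
```

```text
17.1 press mm [ 48.6  -3.9 185.5] rot [1.7999e+02 1.0000e-02 1.6458e+02] F [-3.4  0.   6.1] w -0.0005 q [-0.25  0.61  0.12  1.52 -0.08  1.02  1.19]
q [0.00785927] 361 0.7498823999679782
q [0.00785927] 361 0.7498823999679782
q [0.00785927] 361 0.7498823999679782
```

Lever is all the way up (q ≈ 0). I'll lift off the button and check the final state.

>>> apply_moves:
  linear:
    - [0,0,-0.1]
    - [0,0,-0.3]
    - [0,0,-0.6]
    - [0,0,-0.9]
    - [0,0,-1]
  delta_rot:
    - [0,0,0]
    - [0,0,0]
    - [0,0,0]
    - [0,0,0]
    - [0,0,0]

```text
clock: 17.57
position: [0.6596, 0.0575, 0.2901]
tool_rot: [3.14, 0.005, 2.872]
force: [0.5, -0.2, 1.0]
grip_width: -0.0
finger_force: 0.0
```

>>> apply_moves:
  linear:
    - [0.1,0.3,0]
    - [0.2,0.5,0]
    - [0.3,0.8,0]
    - [0.4,1,0]
    - [0.4,1,0]
  delta_rot:
    - [0,0,0]
    - [0,0,0]
    - [0,0,0]
    - [0,0,0]
    - [0,0,0]

```text
clock: 17.98
position: [0.6451, 0.1705, 0.2852]
tool_rot: [3.14, -0.001, 2.878]
force: [-0.8, 0.1, 1.1]
grip_width: -0.0002
finger_force: 0.0
```

>>> apply_moves:
  linear:
    - [0.3,0.3,0]
    - [0.6,0.5,0]
    - [0.8,0.8,0]
    - [1,1,0]
    - [1,1,0]
  delta_rot:
    - [0,0,0]
    - [0,0,0]
    - [0,0,0]
    - [0,0,0]
    - [0,0,0]

```text
clock: 18.4
position: [0.5733, 0.2939, 0.2854]
tool_rot: [3.14, -0.002, 2.88]
force: [-1.1, -0.1, -1.2]
grip_width: -0.0
finger_force: 0.0
```

>>> apply_moves:
  linear:
    - [0.3,0.3,0]
    - [0.6,0.5,0]
    - [0.8,0.8,0]
    - [1,1,0]
    - [1,1,0]
  delta_rot:
    - [0,0,0]
    - [0,0,0]
    - [0,0,0]
    - [0,0,0]
    - [0,0,0]

```text
clock: 18.82
position: [0.5029, 0.4163, 0.285]
tool_rot: [3.14, -0.002, 2.879]
force: [0.1, 0.1, -0.5]
grip_width: 0.0
finger_force: 0.0
```

```bash
python3 lv2.py; python3 -c "
from h import *
p,d=optics.grab_frame('top');P=press(cloud('top',d)).reshape(-1,3)*1000
c=P[(P[:,2]>62)&(P[:,2]<70)&(abs(P[:,1])<25)&(P[:,0]<-60)&(P[:,0]>-140)];print('tab',c.mean(0))
c=P[(P[:,2]>207)&(P[:,2]<220)&(abs(P[:,1])<13)&(abs(P[:,0]-50)<12)];print('button',len(c),np.median(c,0))
p2,e=optics.grab_frame('scene')
for n,q in(('top0',p),('scene0',p2)):
  o=np.load('pics/%s.npz'%n)['p']; D=cv2.absdiff(o,q).max(-1);k,l,s,_=cv2.connectedComponentsWithStats(cv2.morphologyEx((D>50).astype(np.uint8),cv2.MORPH_OPEN,np.ones((3,3))));print(n,s[1:].tolist()[:25])
a=np.hstack([p[120:280,200:400],p2[150:310,220:420]]);cv2.imwrite('pics/fin.png',cv2.resize(a,(800,320))[...,::-1])
"
```

```text
18.82 press mm [-196.5  300.4  285. ] rot [ 1.7992e+02 -1.4000e-01  1.6498e+02] F [ 0.1  0.1 -0.5] w 0.0 q [-0.82  0.51  0.06  1.43 -0.04  1.21  0.56]
q [0.00648615] 365 0.8960260347836506
q [0.00648615] 365 0.8960260347836506
q [0.00648615] 365 0.8960260347836506
tab [-85.21179504  -0.88575173  65.49814019]
button 166 [ 49.14760483  -0.95246693 215.07525522]
top0 [[0, 142, 132, 258, 14504], [301, 174, 16, 20, 185], [339, 177, 8, 14, 64], [398, 186, 55, 36, 703], [314, 188, 7, 14, 57], [289, 198, 4, 6, 20], [330, 200, 12, 19, 150], [344, 201, 278, 199, 13960], [307, 202, 7, 7, 41], [285, 205, 7, 15, 61], [272, 206, 48, 47, 955], [352, 206, 6, 6, 31], [298, 210, 7, 10, 47], [299, 211, 11, 16, 70], [271, 222, 6, 13, 54], [28, 240, 3, 3, 9], [42, 243, 3, 3, 9], [303, 250, 16, 10, 114], [286, 252, 3, 3, 9], [24, 308, 10, 9, 64], [2, 328, 3, 3, 9], [0, 355, 36, 45, 1312], [151, 363, 6, 5, 30]]
scene0 [[106, 0, 24, 41, 394], [155, 0, 35, 46, 635], [385, 0, 11, 14, 75], [410, 0, 31, 55, 591], [443, 0, 31, 43, 768], [432, 44, 8, 17, 69], [38, 146, 11, 13, 88], [20, 171, 15, 17, 116], [306, 189, 9, 8, 57], [309, 198, 3, 3, 9], [0, 200, 10, 13, 64], [295, 202, 5, 7, 33], [293, 214, 13, 15, 130], [281, 226, 4, 6, 21], [0, 239, 238, 72, 10422], [240, 247, 27, 34, 558], [304, 257, 7, 9, 44], [154, 308, 76, 18, 945]]
```

View pics/fin.png

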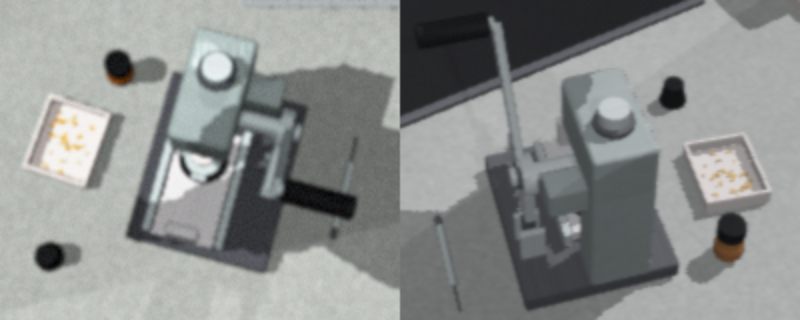

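The final picture shows the carrier home (tab at -85 mm), the lever up, the button free at 215 mm, and the tray, jar, loupe and driver undisturbed.

```bash
python3 -c "
from workcell import workorder
print(workorder.job_done())"
```

```text
the job is handed in; nothing more can be done
None
```

The job is handed in: the carrier is home, the lever was held at its third notch (0.661 rad) and then sprang fully back up, the button is free, and nothing else moved; the watch's back should be flush from the lever travel, but I did not measure it.

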